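Complete the colour row and hold the viewing flap at the mark

TASK

Fill every empty pocket of the comparison stand with a spare tube from the dark holder, seated fully down, and leave the tubes already in the stand, the leftover spare and the other things on the bench where they are. Then lift the white flap behind the row by its steel bar until it lies in line with the red pointer, and finish while still holding it there, steady: it falls if you let go.

Things in the scene. Friction and masses are not known exactly. Their poses are not given: they have to be found in the camera images.
- stand: Comparison stand, fixed. Origin on the bench under the middle of the tube row; x (roughly away from the robot) is square to the row, y along it. Wooden block 50 x 240 x 55 mm (x, y, z) centred there, five pockets 40 mm apart along y. On its -x side a grey housing 50 mm high, under the white flap. Only 22 mm between neighbour tubes: place tubes with the fingers closing along x, across the row.
- pocket0 (a point): Centre of the mouth of pocket 0 (counted from the stand's -y end), at the top of the wooden block, 55 mm above the bench. The pocket is 22 mm square and 43 mm deep, so its floor is 12 mm above the bench; axes as the stand. Two of the five pockets, different ones each time, start empty.
- pocket1 (a point): Centre of the mouth of pocket 1 (counted from the stand's -y end), at the top of the wooden block, 55 mm above the bench. The pocket is 22 mm square and 43 mm deep, so its floor is 12 mm above the bench; axes as the stand. Two of the five pockets, different ones each time, start empty.
- pocket2 (a point): Centre of the mouth of pocket 2 (counted from the stand's -y end), at the top of the wooden block, 55 mm above the bench. The pocket is 22 mm square and 43 mm deep, so its floor is 12 mm above the bench; axes as the stand. Two of the five pockets, different ones each time, start empty.
- pocket3 (a point): Centre of the mouth of pocket 3 (counted from the stand's -y end), at the top of the wooden block, 55 mm above the bench. The pocket is 22 mm square and 43 mm deep, so its floor is 12 mm above the bench; axes as the stand. Two of the five pockets, different ones each time, start empty.
- pocket4 (a point): Centre of the mouth of pocket 4 (counted from the stand's -y end), at the top of the wooden block, 55 mm above the bench. The pocket is 22 mm square and 43 mm deep, so its floor is 12 mm above the bench; axes as the stand. Two of the five pockets, different ones each time, start empty.
- hinge (a point): Middle of the flap's hinge axis, 33 mm on the -x side of the tube row and 60 mm above the bench; its axes are the stand's. The hinge axis is the stand's y axis through this point. Shared by the red pointer.
- flap (a joint): Angle in rad of the white viewing flap (150 to 310 g; panel 216 mm along the hinge, 6 mm thick, from 7 to 87 mm from the hinge axis, steel handle bar beyond its free edge). 0: lying level, bar towards the robot (stand's -x); grows as the bar is lifted, up and over towards the tubes; stop at 1.4. The hinge is free: let go, the flap falls back to 0.
- flap_bar (a point): Middle of the flap's handle bar: round, 12 mm thick, parallel to the hinge and 127 mm from it, in the panel's plane, clear 50 mm each side. It lies 60 mm above the open bench. Taken from above, fingers closing along the stand's x, one finger enters the 34 mm gap between bar and panel: open the gripper 45 mm at most. Its -x axis points away from the hinge. The bar can turn between the fingers.
- pointer_tip (a point): Red ball (16 mm) at the pointer's tip, 127 mm from the hinge axis, 142 mm along the stand's y from its middle. Height above the hinge = 127 mm x sin(marked angle). Its -x axis points along the red arm from hinge to tip, its y along the hinge.
- pointer (a joint): The marked angle in rad, in the same measure as the flap's, from 0.55 to 0.95, different each time: that of the red pointer at the stand's +y end, which turns about the flap's hinge axis. Its red arm is 127 mm long, 142 mm along the stand's y from the row's middle. It is only a sign: it carries nothing and cannot be pushed.
- holder: Spare-tube holder, fixed: dark wooden block 60 x 140 x 55 mm (x, y, z) with three pockets 22 mm square, 43 mm deep (floor 12 mm above the bench), 40 mm apart along y, the middle one over the origin. Origin on the bench under its middle. All three hold a spare at the start. Take spares with the fingers closing along the holder's x.
- tube_a: Sealed colour-standard tube, solid, violet, white cap, 18 mm diameter, 95 mm tall (cap is the top 15 mm), foot chamfered, 25 to 50 g. Origin at the centre of its foot, z along the tube. It stands in a pocket of the stand from the start with the top 52 mm above the wooden block.
- tube_b: Sealed colour-standard tube, solid, crimson, white cap, 18 mm diameter, 95 mm tall (cap is the top 15 mm), foot chamfered, 25 to 50 g. Origin at the centre of its foot, z along the tube. It stands in a pocket of the stand from the start with the top 52 mm above the wooden block.
- tube_c: Sealed colour-standard tube, solid, blue, white cap, 18 mm diameter, 95 mm tall (cap is the top 15 mm), foot chamfered, 25 to 50 g. Origin at the centre of its foot, z along the tube. It stands in a pocket of the stand from the start with the top 52 mm above the wooden block.
- spare_a: Sealed colour-standard tube, solid, orange, white cap, 18 mm diameter, 95 mm tall (cap is the top 15 mm), foot chamfered, 25 to 50 g. Origin at the centre of its foot, z along the tube. It stands in a pocket of the spare holder at the start with the top 52 mm above the wooden block.
- spare_b: Sealed colour-standard tube, solid, purple, white cap, 18 mm diameter, 95 mm tall (cap is the top 15 mm), foot chamfered, 25 to 50 g. Origin at the centre of its foot, z along the tube. It stands in a pocket of the spare holder at the start with the top 52 mm above the wooden block.
- spare_c: Sealed colour-standard tube, solid, pink, white cap, 18 mm diameter, 95 mm tall (cap is the top 15 mm), foot chamfered, 25 to 50 g. Origin at the centre of its foot, z along the tube. It stands in a pocket of the spare holder at the start with the top 52 mm above the wooden block.
- beaker: Empty glass beaker, 80 mm wide, 95 mm tall, a bystander. Origin at the centre of its foot.
- dropper: Closed amber bottle, 44 mm wide, 85 mm tall, a bystander. Origin at the centre of its foot.
- slidebox: Blue closed slide box, 95 x 75 x 35 mm, a bystander. Origin at the centre of its underside.

How it is judged:
By the outcome, as a careful person would: the job done as asked, in the order asked, and still so for the second after the job is handed in, while the arm keeps its last pose, push and grip.
It also fails if it takes over 58 s, if anything falls off the work surface, if the arm or the gripper's body presses on something with over 40 N, if the wrist force passes 120 N, or if a joint passes its speed limit or range.

ROBOT

A 6-joint arm with a two-finger parallel gripper is mounted at the origin on the work surface. World frame = base frame: x ahead of the robot, y to its left, z up, the work surface at z = 0. Lengths are in mm, angles in rad, forces in N, time in s.
With the tool pointing down it reaches from about 325 to 875 mm from the base axis. Payload 4.4 kg.
Tool frame: the origin (TCP) lies on the centre line of the jaws, within the pads' length; the fingertips stand ahead of it and the grasp point (between the pads) lies 6 mm ahead of it (ctrl.tcp_to_tips is the z of the fingertips in the tool frame, in mm); z points along the fingers, y is the direction in which the jaws open and shut (so a half turn about z gives the same grasp; the last joint's range is limited). The gripper opens to 85 mm and grips with 20 to 120 N. Pads are 22 mm wide; open, the fingers measure 114 mm over their backs; the gripper's body (76 mm by 85 mm) begins 54 mm behind the grasp point. The pads swing forward as they close: fully open they stand 13 mm farther back than shut.
Start: joints at [1.192, 0.207, 1.542, -0, 1.393, -0.15], TCP at [130.425, 560.015, 256.282] pointing down, gripper open.
Joint ranges: [-2.73, 2.73], [-0.86, 2.22], [0.23, 2.46], [-1.11, 4.25], [0.08, 2.63], [-2.82, 2.82]. Speed limits (rad/s): [2.79, 2.79, 3.14, 3.14, 3.14, 3.14].

INTERFACE

Orientations are given as a 3x3 rotation matrix whose columns are the frame's x, y, z axes.
In Python, from plant import ctrl, sensors, optics gives the robot as it stands. Calls block until the motion is done:
- ctrl.move_ptp(position, orientation): joint-space move of the TCP to a pose.
- ctrl.move_l(position, rot=None, vel=150, threshold=None): straight line of the TCP; rot=None keeps the orientation; vel is the mean speed in mm/s. With threshold (N) it stops when the force on the tool has changed by that much, and returns True; else False.
- ctrl.set_joints(angles): joint-space move.
- ctrl.gripper_to(opening, force=None): finger opening in mm; force is the grip in N (None keeps the last); returns when the fingers have stopped.
- ctrl.hold(seconds).
- ctrl.solve_ik(position, orientation): joint angles nearest the present ones, or None.
- sensors.read_state(): the state.
- optics.grab_frame(name): name is "scene" or "top"; returns (picture, depth): 400x640x3 uint8, red, green, blue; 400x640 float32, mm along the optical axis (not along the pixel's ray), 0 where there is no reading.
- optics.camera_params(name): a dict with "mtx" (3x3 intrinsics, pixels), "R" (3x3) and "t" (3): a world point X has camera coordinates R X + t. Camera axes: x right, y down, z forward; pixel columns grow to the right and rows downward; lengths in mm; the calibration is good to about 2 mm. A picture is of the moment at which its call begins. camera_params takes no time and is no camera call.
A pose or a line that the arm cannot do raises ctrl.MotionError and nothing moves.
- ctrl.finish_job(): hands the job in, once; it reports no verdict.
The state is a dict: "t": time; "q": joint angles; "qvel": joint speeds; "tau": joint torques, N m; "eef_pos": TCP position; "eef_rot": TCP orientation; "force": force on the tool from outside, world axes, zero at the start; "wrist_torque": the same for the moment, N m; "grip_width": finger opening in mm.
Only numpy, scipy, OpenCV 4.12 (cv2) and the standard library are available. Lean on these libraries where they do the work, as an engineer would, in place of code of your own. Each camera call takes 0.05 s, during which the arm holds its last target.

## Working session

There is one attempt and no reset: what is moved stays moved. The work goes in short steps, each a Python script; the robot and the scene stay as the last script left them, time stands still between calls to the robot, and variables do not carry over. Pictures are saved under pics/ and viewed, and the job is handed in when it is done.

```bash
ls; mkdir -p pics
python3 - <<'E'
from plant import ctrl,sensors,optics
import cv2,numpy as np
for n in("scene","top"):
    p,d=optics.grab_frame(n); cv2.imwrite(f"pics/{n}0.png",p[:,:,::-1]); np.savez(f"{n}0.npz",p=p,d=d)
    c=optics.camera_params(n); print(n,c["mtx"].tolist(),np.round(c["R"],4).tolist(),c["t"])
s=sensors.read_state(); print(s["t"],s["eef_rot"],s["grip_width"],ctrl.tcp_to_tips)
E
```

```text
pics
scene [[489.06598681849874, 0.0, 323.3496157039603], [0.0, 489.06598681849874, 203.30365428046258], [0.0, 0.0, 1.0]] [[-0.2915, 0.9564, -0.0164], [0.7803, 0.2279, -0.5824], [-0.5533, -0.1826, -0.8127]] [ 151.20418167 -444.71801564 1565.04586381]
top [[437.4625405765921, 0.0, 323.32921181082224], [0.0, 437.4625405765921, 201.59256276335066], [0.0, 0.0, 1.0]] [[0.0253, -0.9997, 0.0027], [-0.9968, -0.0255, -0.0759], [0.076, -0.0008, -0.9971]] [  27.68610184  585.65395722 1214.57097209]
0.1 [[-9.73931538e-01  2.26840703e-01 -8.08762514e-04]
 [ 2.26841892e-01  9.73929590e-01 -1.97717044e-03]
 [ 3.39175012e-04 -2.10908986e-03 -9.99997718e-01]] 85.40531957415098 25.0
```

View pics/scene0.png

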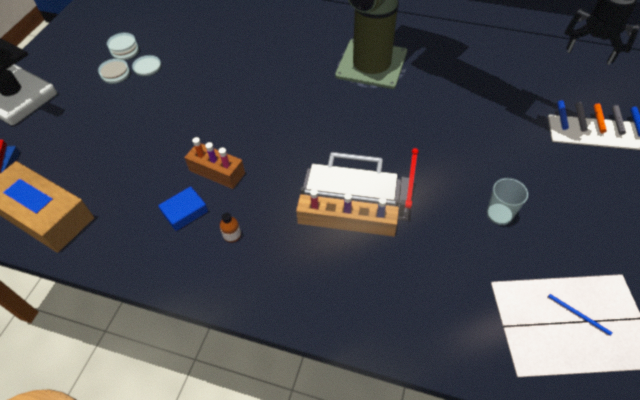

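View pics/top0.png

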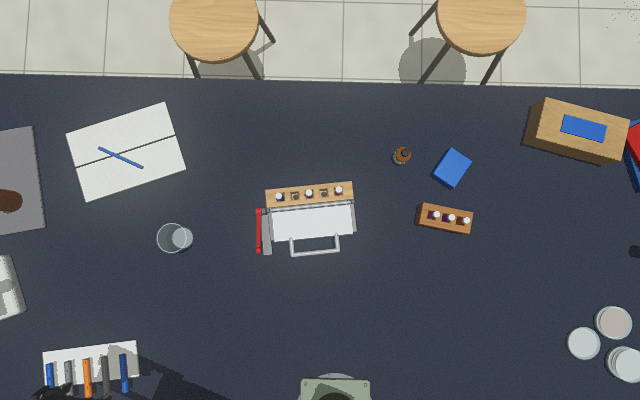

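The scene view puts the stand at about (350,200) and the holder at (215,165). In the top view, pockets 0, 2 and 4 are filled at px (339,190), (309,193) and (279,196). Pockets 1 and 3 look empty, at (324,192) and (295,195). The holder is at (446,218). I'll zoom in and get point clouds.

```bash
cat > h.py <<'E'
import numpy as np,cv2
from plant import ctrl,sensors,optics
P={n:optics.camera_params(n) for n in("scene","top")}
def cloud(n,d):
    c=P[n];K=c["mtx"];v,u=np.mgrid[:400,:640]
    X=np.stack([(u-K[0,2])/K[0,0]*d,(v-K[1,2])/K[1,1]*d,d],-1)
    return (X-np.array(c["t"]))@np.array(c["R"])   # R^T (X-t)
def proj(n,X):
    c=P[n];Y=np.atleast_2d(X)@np.array(c["R"]).T+np.array(c["t"]);Y=Y@np.array(c["mtx"]).T
    return Y[:,:2]/Y[:,2:]
def ray(n,u,v,z):
    c=P[n];R=np.array(c["R"]);t=np.array(c["t"]);o=-R.T@t
    dd=R.T@np.linalg.inv(c["mtx"])@np.array([u,v,1.]);return o+dd*(z-o[2])/dd[2]
E
python3 - <<'E'
from h import *
T=np.load("top0.npz");S=np.load("scene0.npz")
a=cv2.resize(T["p"][165:270,240:370],None,fx=6,fy=5.7,interpolation=cv2.INTER_CUBIC)
b=cv2.resize(T["p"][190:250,400:490],None,fx=8,fy=8,interpolation=cv2.INTER_CUBIC)
c=cv2.resize(S["p"][140:240,285:425],None,fx=5.7,fy=5.7,interpolation=cv2.INTER_CUBIC)
for n,i in zip("abc",(a,b,c)): cv2.imwrite(f"pics/z{n}.png",i[:,:,::-1])
X=cloud("top",T["d"])
for nm,r in dict(stand=(175,215,255,365),holder=(195,240,410,480)).items():
    Z=X[r[0]:r[1],r[2]:r[3]]
    for lo,hi in((45,62),(95,115)):
        q=Z[(Z[...,2]>lo)&(Z[...,2]<hi)]
        print(nm,lo,len(q),np.median(q,0).round(1),cv2.minAreaRect(q[:,:2].astype(np.float32)))
for n,D in(("top",T),("scene",S)):
    C=cloud(n,D["d"]);m=(D["d"]>0)
    print(n,"bench z",np.median(C[100:330,150:450][...,2]))
E
```

```text
stand 45 1687 [592.3  73.9  55.7] ((591.1947021484375, 81.96910095214844), (91.4733657836914, 247.41879272460938), 2.2558658123016357)
stand 95 106 [602.7  81.3 107.6] ((602.7420654296875, 82.3585205078125), (16.621809005737305, 173.27894592285156), 7.269922733306885)
holder 45 901 [ 545.1 -289.4   55.8] ((546.9618530273438, -294.6944274902344), (141.76759338378906, 60.36534118652344), 79.9241943359375)
holder 95 129 [ 546.1 -293.8  107. ] ((546.8084106445312, -293.98687744140625), (95.45851135253906, 16.882585525512695), 80.06468200683594)
top bench z 1.5123484398407059
scene bench z 0.03590622370349929
```

```bash
sleep 1
```

```text
(no output)
```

View pics/za.png

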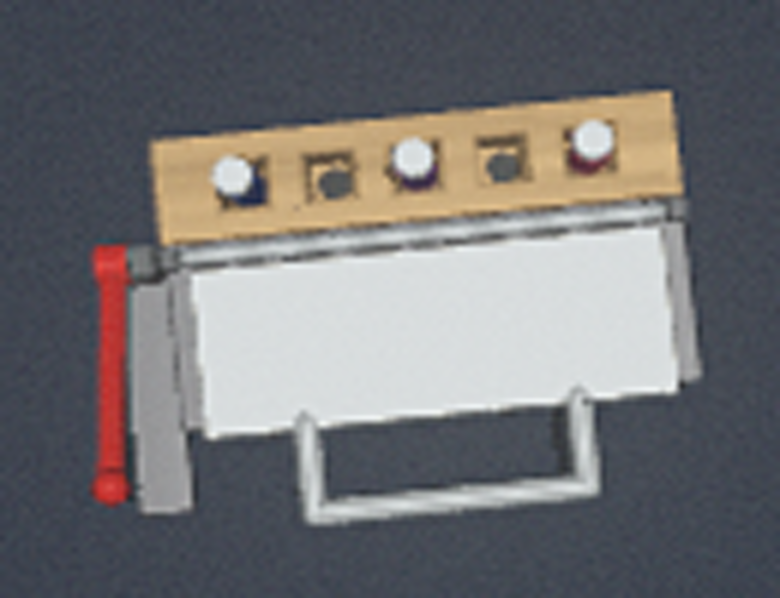

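View pics/zb.png

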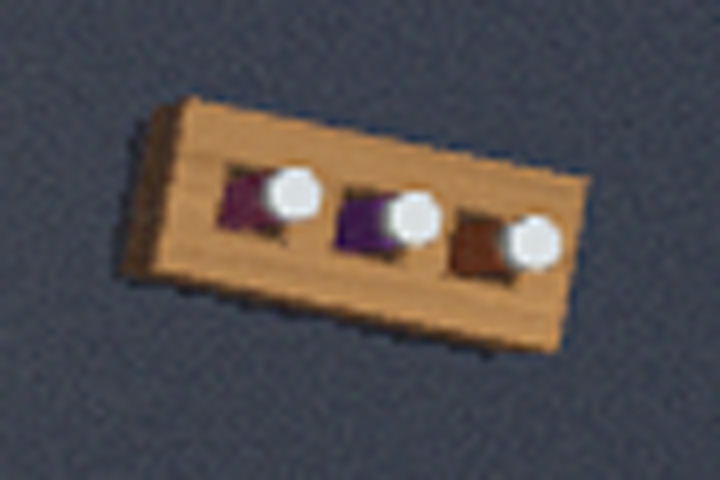

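View pics/zc.png

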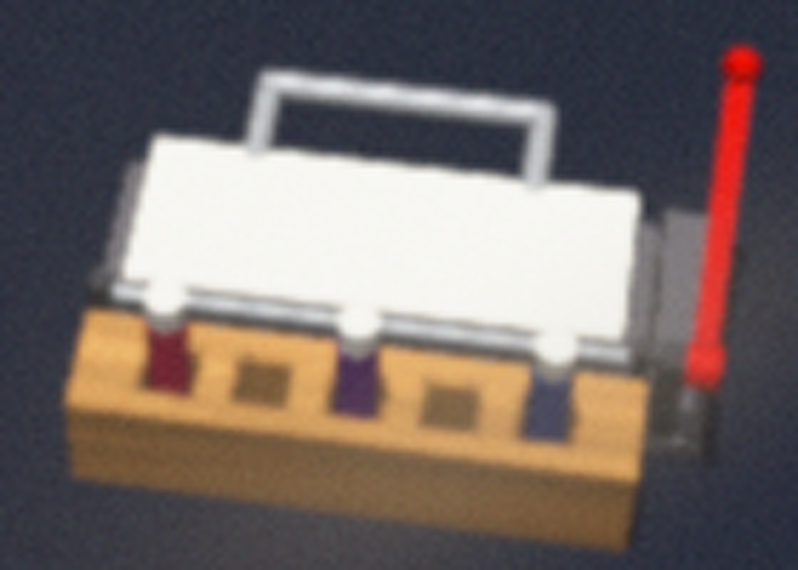

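Run:
```python
from h import *
D={n:np.load(n+"0.npz") for n in("top","scene")}
for n in D:
    c=P[n];print(n,"cam at",(-np.array(c["R"]).T@c["t"]).round())
    C=cloud(n,D[n]["d"]);hsv=cv2.cvtColor(D[n]["p"],cv2.COLOR_RGB2HSV)
    for nm,ctr in dict(stand=(602,82),holder=(547,-294)).items():
        near=np.hypot(C[...,0]-ctr[0],C[...,1]-ctr[1])<170
        z=C[...,2]
        m=near&(z>46)&(z<64)&(hsv[...,1]>70)&(hsv[...,0]<30)
        q=C[m][:,:2].astype(np.float32)
        print(n,nm,"wood",m.sum(),[np.round(v,1) for v in cv2.minAreaRect(q)],"zmed",np.median(z[m]).round(1))
        m=near&(z>92)&(z<122)&(hsv[...,1]<60)&(hsv[...,2]>120)
        k,l,st,ce=cv2.connectedComponentsWithStats(m.astype(np.uint8))
        for i in range(1,k):
            if st[i,4]>8:
                q=C[l==i];top=q[q[:,2]>np.percentile(q[:,2],50)]
                u,v=ce[i]; print("  cap",st[i,4],ce[i].round(1),"pts",np.mean(q,0).round(1),"zhi",np.percentile(q[:,2],90).round(1),"ray107",ray(n,u,v,107)[:2].round(1))
```

```text
top cam at [ 491.   44. 1255.]
top stand wood 1251 [array([600.5,  96.3]), array([ 50.6, 267.5]), np.float64(7.4)] zmed 55.9
  cap 36 [338.6 189.1] pts [612.2   3.2 107.6] zhi 110.6 ray107 [612.3   3.2]
  cap 36 [308.5 192.2] pts [602.2  82.4 107.2] zhi 109.8 ray107 [602.2  82.4]
  cap 34 [278.4 195.3] pts [591.8 161.3 107.9] zhi 110.7 ray107 [591.8 161.4]
top holder wood 878 [array([ 547. , -294.7]), array([141.8,  60.4]), np.float64(79.9)] zmed 55.9
  cap 38 [436.1 213.8] pts [ 553.7 -254.7  106.6] zhi 109.8 ray107 [ 553.7 -254.6]
  cap 40 [451.1 216.8] pts [ 546.8 -293.9  107.3] zhi 111.5 ray107 [ 546.8 -294. ]
  cap 40 [466.1 220. ] pts [ 539.5 -333.3  107.7] zhi 111.2 ray107 [ 539.5 -333.5]
scene cam at [1257.  242. 1015.]
scene stand wood 1605 [array([597.7,  99.5]), array([ 61.2, 267.7]), np.float64(7.1)] zmed 54.1
  cap 53 [313.7 193. ] pts [614.8   7.6 104.2] zhi 108.4 ray107 [616.8   8.3]
  cap 61 [347.5 197.6] pts [605.2  86.5 103.7] zhi 108.2 ray107 [607.5  87.1]
  cap 58 [382.1 201.8] pts [595.1 165.8 104.3] zhi 108.5 ray107 [597.1 166. ]
scene holder wood 754 [array([ 547.5, -291.1]), array([143.3,  63.2]), np.float64(80.7)] zmed 54.2
  cap 41 [196.  140.8] pts [ 541.4 -328.9  105.2] zhi 108.3 ray107 [ 542.9 -327.8]
  cap 45 [208.9 146.2] pts [ 548.3 -290.   104.2] zhi 108.3 ray107 [ 550.4 -288.4]
  cap 44 [222.2 151.3] pts [ 555.4 -250.4  104.9] zhi 108.5 ray107 [ 557.  -249.3]
```

```bash
cat >> h.py <<'E'
def Rj(yaw,near=True):
    # jaws (tool y) along x axis of a frame with this yaw, tool down; choose sign nearest the present joints
    best=None
    for s in(1,-1):
        y=s*np.array([np.cos(yaw),np.sin(yaw),0]);z=np.array([0,0,-1.]);yield np.stack([np.cross(y,z),y,z],1)
def pick_R(pos,yaw):
    q0=np.array(sensors.read_state()["q"]);b=None
    for R in Rj(yaw):
        q=ctrl.solve_ik(list(pos),R)
        if q is None: continue
        q=np.array(q);c=np.abs(q-q0).max()
        print("  ik",q.round(2))
        if abs(q[5])<2.7 and(b is None or c<b[0]): b=(c,R)
    return b[1]
def st(k=("t","eef_pos","force","grip_width")):
    s=sensors.read_state();print({a:np.round(s[a],1).tolist() for a in k});return s
HC=np.array([547.,-292.5]);HY=np.radians(-10.0)
SC=np.array([602.3,84.3]);SY=np.radians(7.25)
def hpt(x,y):return HC+np.array([np.cos(HY)*x-np.sin(HY)*y,np.sin(HY)*x+np.cos(HY)*y])
def spt(x,y):return SC+np.array([np.cos(SY)*x-np.sin(SY)*y,np.sin(SY)*x+np.cos(SY)*y])
E
python3 - <<'E'
from h import *
p=hpt(0,40);print(p)
R=pick_R([*p,200],HY)
ctrl.move_ptp([*p,200],R)
ctrl.gripper_to(40,force=30)
st()
for n in("scene","top"):
    a,d=optics.grab_frame(n);np.savez(n+"1.npz",p=a,d=d)
    s=sensors.read_state();o=np.array(s["eef_pos"]);Rr=np.array(s["eef_rot"])
    pr=proj(n,[o+Rr[:,2]*25, o]);print(n,pr.round(1))
    u,v=pr[0].astype(int);u0,v0=max(u-60,0),max(v-50,0)
    im=cv2.resize(a[v0:v0+90,u0:u0+120],None,fx=6.5,fy=6.5,interpolation=cv2.INTER_CUBIC)
    for q in pr: cv2.circle(im,tuple(((q+.5-[u0,v0])*6.5).astype(int)),4,(0,255,0),-1)
    cv2.imwrite(f"pics/{n}1.png",im[:,:,::-1])
E
```

```text
[ 553.94592711 -253.10768988]
  ik [-0.57  0.33  1.51 -0.    1.3  -0.4 ]
  ik [-0.57  0.33  1.51 -0.    1.3   2.75]
{'t': 3.8, 'eef_pos': [553.9, -253.1, 200.0], 'force': [-0.3, 0.1, 0.5], 'grip_width': 40.2}
scene [[216.  130.9]
 [213.9 123.4]]
top [[442.7 212.4]
 [445.5 211.8]]
```

```bash
ls pics
```

```text
scene0.png
scene1.png
top0.png
top1.png
za.png
zb.png
zc.png
```

View pics/scene1.png

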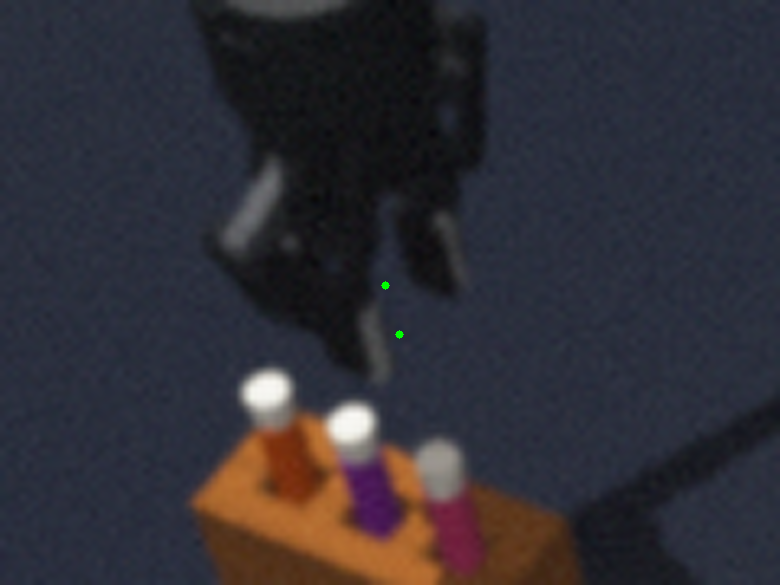

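View pics/top1.png

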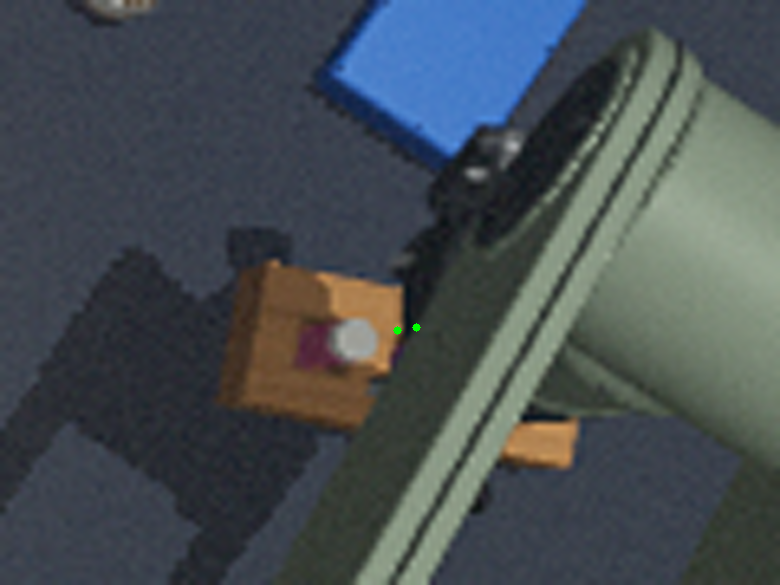

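The scene view shows the open jaws above the pink spare at about (440,470). In it, the front and back fingertips at (378,380) and (460,290) straddle the predicted tip point (399,334). The two cameras differ by about 4 mm in y, but they agree on the holder-to-stand displacement to within 1.6 mm. I'll use the relative displacement and grasp now.

Run:
```python
from h import *
p=hpt(0,40)
print(ctrl.move_l([*p,96],vel=120,threshold=8)); s=st()
ctrl.gripper_to(0,force=30); st()
ctrl.hold(0.2);st()
print(ctrl.move_l([*p,230],vel=150)); st()
for n in("scene",):
    a,d=optics.grab_frame(n);np.savez(n+"2.npz",p=a,d=d)
    cv2.imwrite("pics/scene2.png",cv2.resize(a[70:190,150:310],None,fx=5,fy=5,interpolation=cv2.INTER_CUBIC)[:,:,::-1])
```

```text
False
{'t': 4.9, 'eef_pos': [554.7, -253.6, 97.0], 'force': [-1.3, -0.6, 0.4], 'grip_width': 40.4}
{'t': 5.2, 'eef_pos': [554.7, -253.6, 97.3], 'force': [-0.4, -0.1, 4.5], 'grip_width': 17.2}
{'t': 5.4, 'eef_pos': [554.7, -253.6, 97.3], 'force': [0.2, -0.5, 5.1], 'grip_width': 16.4}
False
{'t': 6.5, 'eef_pos': [553.2, -252.6, 228.5], 'force': [-0.1, 0.1, 0.1], 'grip_width': 17.2}
```

View pics/scene2.png

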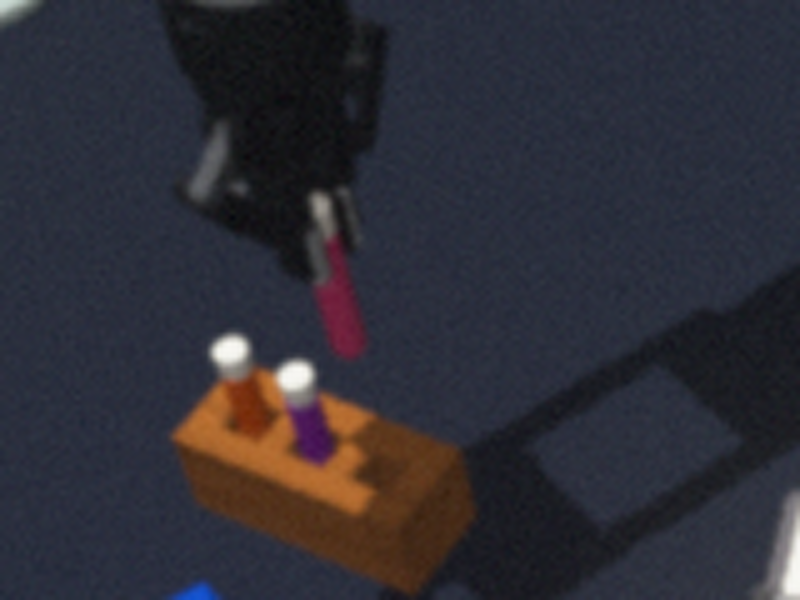

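The pink tube is held upright between the pads in the scene view, with its foot at about (345,355). Next I'll place it in pocket 3.

```bash
cat >> h.py <<'E'
def place(j,dx=0.,dy=0.):
    p=spt(dx,40*(j-2)+dy);R=pick_R([*p,230],SY)
    ctrl.move_ptp([*p,230],R)
    ctrl.move_l([*p,158],vel=150); ctrl.hold(0.2);st()
    r=ctrl.move_l([*p,98],vel=60,threshold=6);print("stopped",r);return p,st()
E
python3 - <<'E'
from h import *
place(3)
E
```

```text
ik [ 0.06  0.3   1.48 -0.    1.36 -0.06]
{'t': 8.8, 'eef_pos': [598.4, 124.0, 159.7], 'force': [0.3, -1.0, -0.8], 'grip_width': 16.8}
stopped False
{'t': 9.9, 'eef_pos': [597.4, 124.0, 98.3], 'force': [0.2, 1.3, -0.5], 'grip_width': 16.6}
```

```bash
cat >> h.py <<'E'
def seat_release(p):
    r=ctrl.move_l([*p,93],vel=25,threshold=5);print("seat",r);s=st()
    ctrl.gripper_to(30);st()
    ctrl.move_l([*p,230],vel=180)
E
python3 - <<'E'
from h import *
seat_release(spt(0,40));st()
for n in("scene",):
    a,d=optics.grab_frame(n);np.savez(n+"3.npz",p=a,d=d)
    cv2.imwrite("pics/scene3.png",cv2.resize(a[120:240,285:425],None,fx=5,fy=5,interpolation=cv2.INTER_CUBIC)[:,:,::-1])
E
```

```text
seat True
{'t': 10.2, 'eef_pos': [598.2, 124.1, 97.3], 'force': [-1.1, -0.4, 5.3], 'grip_width': 17.1}
{'t': 10.4, 'eef_pos': [597.0, 124.0, 95.5], 'force': [-0.2, 0.4, 0.1], 'grip_width': 30.4}
{'t': 11.3, 'eef_pos': [596.3, 123.9, 228.5], 'force': [-0.6, 1.0, 0.3], 'grip_width': 30.0}
```

View pics/scene3.png

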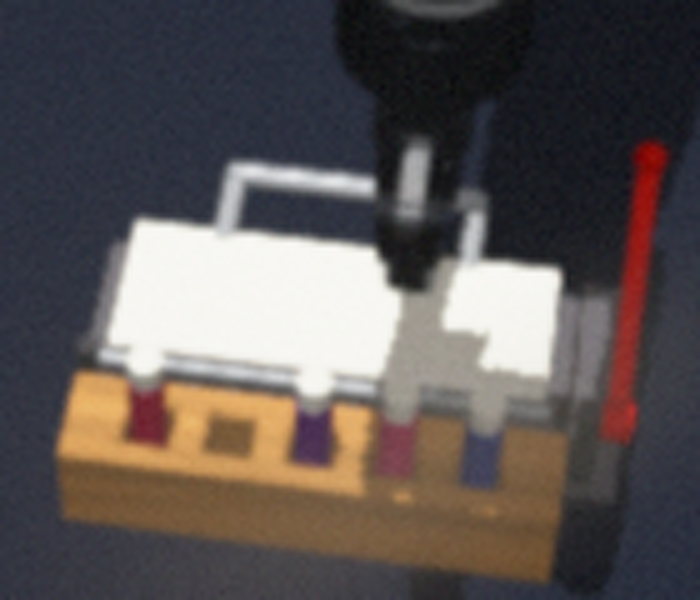

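The picture shows the pink tube seated at about (400,440), level with its neighbours. Pocket 1 at (230,435) is still empty. The second spare is the purple one, from the middle of the holder.

Run:
```python
from h import *
p=hpt(0,0);R=pick_R([*p,230],HY)
ctrl.move_ptp([*p,230],R); ctrl.gripper_to(40)
ctrl.move_l([*p,150],vel=200)
print(ctrl.move_l([*p,96],vel=120,threshold=8)); st()
ctrl.gripper_to(0,force=30); ctrl.hold(0.2);s=st()
if s["grip_width"]>14:
    ctrl.move_l([*p,230],vel=180);s=st()
    if s["grip_width"]>14: place(1)
```

```text
ik [-0.63  0.32  1.45 -0.    1.37 -0.46]
  ik [-0.63  0.32  1.45 -0.    1.37  2.69]
False
{'t': 14.3, 'eef_pos': [547.6, -292.9, 96.9], 'force': [0.4, 0.2, 0.4], 'grip_width': 40.0}
{'t': 14.9, 'eef_pos': [547.8, -293.2, 97.6], 'force': [-0.8, 0.5, 5.6], 'grip_width': 16.9}
{'t': 15.8, 'eef_pos': [546.1, -291.9, 228.3], 'force': [-0.2, -0.1, -2.1], 'grip_width': 16.8}
  ik [-0.07  0.3   1.48 -0.    1.36 -0.2 ]
{'t': 17.9, 'eef_pos': [608.5, 44.4, 159.7], 'force': [0.6, -0.5, 0.2], 'grip_width': 17.1}
stopped False
{'t': 19.0, 'eef_pos': [607.3, 44.6, 98.1], 'force': [0.1, 0.6, -0.1], 'grip_width': 16.8}
```

Run:
```python
from h import *
p=spt(0,-40)
seat_release(p);st()
q=[420,-180,280];R=pick_R(q,SY);ctrl.move_ptp(q,R);st()
for n in("scene","top"):
    a,d=optics.grab_frame(n);np.savez(n+"4.npz",p=a,d=d)
    r=(slice(120,240),slice(285,425)) if n=="scene" else (slice(165,270),slice(240,370))
    cv2.imwrite(f"pics/{n}4.png",cv2.resize(a[r],None,fx=5.5,fy=5.5,interpolation=cv2.INTER_CUBIC)[:,:,::-1])
```

```text
seat True
{'t': 19.2, 'eef_pos': [608.0, 44.5, 97.6], 'force': [-1.5, 0.3, 4.8], 'grip_width': 17.2}
{'t': 19.5, 'eef_pos': [607.2, 44.6, 95.9], 'force': [-0.2, 0.5, -0.3], 'grip_width': 30.0}
{'t': 20.4, 'eef_pos': [606.4, 44.6, 228.6], 'force': [0.2, 0.3, -0.7], 'grip_width': 29.8}
  ik [-0.59 -0.07  1.79 -0.    1.43 -0.72]
  ik [-0.59 -0.07  1.79 -0.    1.43  2.42]
{'t': 21.6, 'eef_pos': [420.4, -179.6, 279.6], 'force': [-0.2, -0.2, 0.0], 'grip_width': 29.7}
```

View pics/scene4.png

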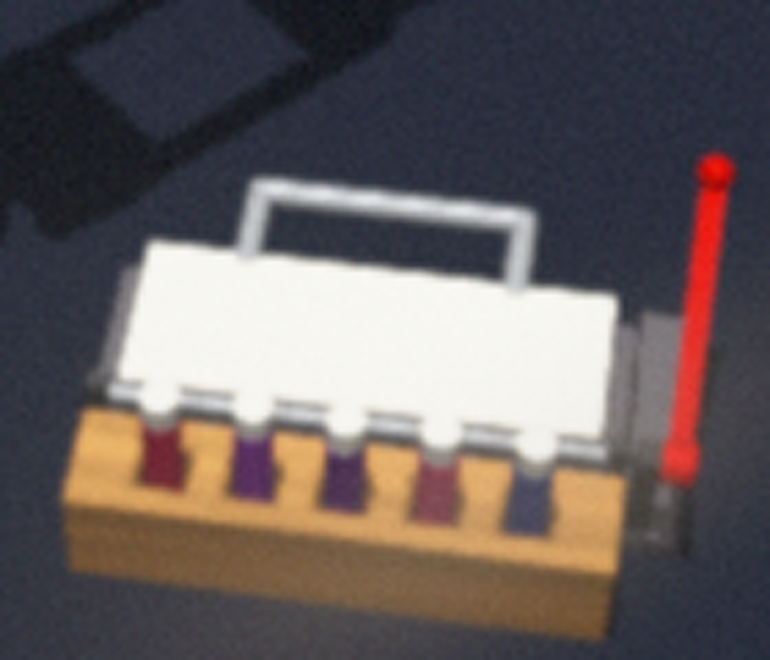

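View pics/top4.png

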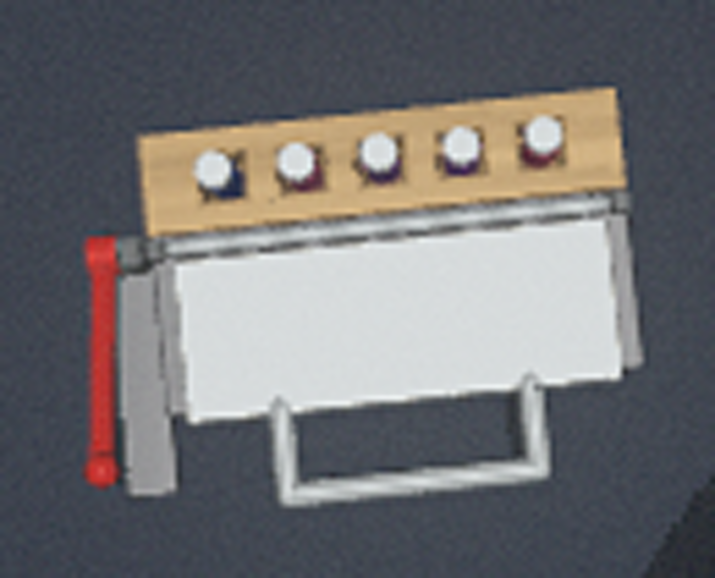

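All five pockets hold a tube: the row of caps in the top view runs from (213,168) to (545,135). The red pointer runs from about (100,255) to (100,470). Next I'll measure the pointer angle, bar position and seating heights.

```bash
cat > m.py <<'E'
from h import *
OFF={"top":np.array([0,2.,0]),"scene":np.array([0,-2.,0])}
def sf(n,X):  # stand frame relative to hinge: x,y, z
    X=X+OFF[n]; d=X[...,:2]-SC; c,s=np.cos(SY),np.sin(SY)
    return np.stack([c*d[...,0]+s*d[...,1]+33,-s*d[...,0]+c*d[...,1],X[...,2]-60],-1)
def measure(n,p,d):
    S=sf(n,cloud(n,d));hsv=cv2.cvtColor(p,cv2.COLOR_RGB2HSV);ok=d>0
    red=ok&((hsv[...,0]<6)|(hsv[...,0]>174))&(hsv[...,1]>150)&(hsv[...,2]>90)&(abs(S[...,1]-142)<25)
    q=S[red];r=np.hypot(q[:,0],q[:,2]);a=q[(r>18)&(r<112)]
    v=np.linalg.svd(a-np.median(a,0),full_matrices=False)[2][0];v*=-np.sign(v[0])
    b=q[r>117]
    print(n,"red",red.sum(),"dir",v.round(3),"ang",np.arctan2(v[2],-v[0]).round(3),"arm mean ang",np.arctan2(a[:,2].mean(),-a[:,0].mean()).round(3),"y",a[:,1].mean().round(1),"ball",b.mean(0).round(1),len(b))
    V=np.array(P[n]["R"])
    ball=b.mean(0); 
    return S,hsv
E
python3 - <<'E'
from m import *
for n in("top","scene"):
    D=np.load(n+"4.npz");S,hsv=measure(n,D["p"],D["d"])
    D0=np.load(n+"0.npz");measure(n,D0["p"],D0["d"])
    m=(abs(S[...,1])<95)&(S[...,0]<-15)&(S[...,0]>-80)&(hsv[...,1]<60)&(hsv[...,2]>120)
    q=S[m];A=np.c_[q[:,0],np.ones(len(q))];print(" panel slope,z at hinge",np.linalg.lstsq(A,q[:,2],rcond=None)[0].round(3),len(q))
    m=(abs(S[...,1])<35)&(S[...,0]<-105)&(S[...,0]>-145)&(S[...,2]>-12);q=S[m]
    print(" bar",q.mean(0).round(1),len(q), np.polyfit(q[:,1],q[:,0],1).round(4))
    print(" panel y ext",*[np.percentile(S[(S[...,0]<-20)&(S[...,0]>-75)&(S[...,2]>-5)&(abs(S[...,1])<125)&(hsv[...,2]>170)&(hsv[...,1]<60)][:,1],k).round(1) for k in(1,99)])
    m=(abs(S[...,0]-33)<16)&(S[...,2]>33)&(abs(S[...,1])<100)&(hsv[...,1]<70)&(hsv[...,2]>110)
    k,l,stt,ce=cv2.connectedComponentsWithStats(m.astype(np.uint8))
    for i in range(1,k):
        if stt[i,4]>8: q=S[l==i];print("  cap",(q.mean(0)+[-33,0,60]).round(1),np.percentile(q[:,2]+60,85).round(1),stt[i,4])
E
```

```text
top red 183 dir [-0.816 -0.008  0.578] ang 0.617 arm mean ang 0.654 y 141.4 ball [-102.7  141.2   78. ] 32
top red 182 dir [-0.82  -0.008  0.572] ang 0.609 arm mean ang 0.65 y 141.5 ball [-102.6  141.3   78.4] 32
 panel slope,z at hinge [-0.004  3.809] 1666
 bar [-126.5   -0.     5.7] 115 [-2.600000e-03 -1.265427e+02]
 panel y ext -105.4 105.0
  cap [ -0.2 -79.7 107.7] 110.1 36
  cap [-2.000e-01  1.000e-01  1.082e+02] 110.6 36
  cap [ -1.2 -39.7 107.4] 111.3 37
  cap [ -0.6  39.7 107.2] 110.2 36
  cap [ -0.7  79.7 107.6] 110.1 35
scene red 309 dir [-0.784 -0.009  0.621] ang 0.67 arm mean ang 0.622 y 141.8 ball [-140.   145.    11.6] 74
scene red 311 dir [-0.795 -0.006  0.607] ang 0.652 arm mean ang 0.632 y 141.8 ball [-142.1  145.7    5.9] 78
 panel slope,z at hinge [-2.000e-03  2.684e+00] 1582
 bar [-124.1   -0.     3.2] 127 [ 1.520000e-02 -1.241437e+02]
 panel y ext -105.5 105.2
  cap [  2.7 -79.5 104.5] 108.2 54
  cap [  1.6 -40.1 103.7] 107.2 59
  cap [2.800e+00 1.000e-01 1.038e+02] 107.9 61
  cap [  2.6  39.8 103.8] 108.2 61
  cap [  2.9  79.8 104.4] 108.5 57
```

The placed tubes match the others in height and spacing in both views. The pointer reads roughly 0.61 to 0.67, so I'll refine it with a rendered silhouette fit in both images.

```bash
cat > ptr.py <<'E'
from m import *
from scipy.optimize import least_squares
def w(n,q): # hinge-stand frame -> world as camera n sees it
    q=np.atleast_2d(q);c,s=np.cos(SY),np.sin(SY);x=q[:,0]-33
    return np.c_[SC[0]+c*x-s*q[:,1],SC[1]+s*x+c*q[:,1],q[:,2]+60]-OFF[n]
def scal(n,X): c=P[n];return c["mtx"][0,0]/((np.array(c["R"])@X+c["t"])[2])
def sd(pts,a,b): # pixel distance to segment
    t=np.clip(((pts-a)@(b-a))/((b-a)@(b-a)),0,1);return np.linalg.norm(pts-a-t[:,None]*(b-a),axis=1)
def fit(frames):
    obs={}
    for n,p in frames.items():
        c=proj(n,w(n,[[-60,142,40]]))[0].astype(int)
        r=(slice(c[1]-50,c[1]+50),slice(c[0]-40,c[0]+40));f=p[r].astype(float)
        red=np.clip((f[...,0]-np.maximum(f[...,1],f[...,2]))/140,0,1)
        v,u=np.mgrid[r];obs[n]=(np.c_[u.ravel(),v.ravel()].astype(float),red.ravel())
    def res(x):
        out=[]
        for k,n in enumerate(obs):
            pts,red=obs[n];du=x[4+2*k:6+2*k]
            T=w(n,[[-127*np.cos(x[0]),142,127*np.sin(x[0])],[0,142,0]]);a,b=proj(n,T)+du
            s0,s1=scal(n,T[0]),scal(n,T[1])
            sm=lambda d:1/(1+np.exp(np.clip(d/.3,-50,50)))
            m=1-(1-sm(np.linalg.norm(pts-a,axis=1)-8*s0))*(1-sm(np.linalg.norm(pts-b,axis=1)-x[2]*s1))*(1-sm(sd(pts,a,b)-x[1]*(s0+s1)/2))
            g=np.clip(x[3]*m,0,2)
            out+=[g-red,du*0.7]
        return np.concatenate(out)
    for t0 in(.55,.75,.9):
        x0=np.array([t0,5,9,1]+[0]*2*len(obs),float);o=least_squares(res,x0)
        print(list(obs),"th",o.x.round(3),"cost",o.cost.round(2))
    return o.x[0]
if __name__=="__main__":
    for s in"04":
        D={n:np.load(n+s+".npz")["p"] for n in("top","scene")}
        fit(D);fit({"top":D["top"]})
E
python3 ptr.py
```

```text
['top', 'scene'] th [ 0.595  5.835  8.836  0.973 -0.276 -0.354 -0.105 -0.564] cost 41.03
['top', 'scene'] th [ 0.595  5.835  8.836  0.973 -0.276 -0.354 -0.105 -0.564] cost 41.03
['top', 'scene'] th [ 0.595  5.835  8.836  0.973 -0.276 -0.354 -0.105 -0.564] cost 41.03
['top'] th [ 0.585  5.213  8.059  0.957 -0.352 -0.597] cost 13.2
['top'] th [ 0.585  5.213  8.059  0.957 -0.352 -0.597] cost 13.2
['top'] th [ 0.585  5.213  8.059  0.957 -0.352 -0.597] cost 13.2
['top', 'scene'] th [ 0.596  5.838  8.852  0.969 -0.269 -0.353 -0.11  -0.549] cost 40.87
['top', 'scene'] th [ 0.596  5.838  8.852  0.969 -0.269 -0.353 -0.11  -0.549] cost 40.87
['top', 'scene'] th [ 0.596  5.838  8.852  0.969 -0.269 -0.353 -0.11  -0.549] cost 40.87
['top'] th [ 0.585  5.208  8.069  0.95  -0.347 -0.599] cost 13.0
['top'] th [ 0.585  5.208  8.069  0.95  -0.347 -0.599] cost 13.0
['top'] th [ 0.585  5.208  8.069  0.95  -0.347 -0.599] cost 13.0
```

```bash
cat > dep.py <<'E'
from ptr import *
def dfit(n,d,p,sh):
    # depth along the pointer centreline -> stand-frame points, pushed back by the arm radius
    res=[]
    th=0.6;T=w(n,[[-127*np.cos(th),142,127*np.sin(th)],[0,142,0]]);a,b=proj(n,T)+sh
    S=sf(n,cloud(n,d)); red=(p[...,0].astype(int)-p[...,1:].max(-1))>60
    er=cv2.erode(red.astype(np.uint8),np.ones((3,1) if n=="top" and 0 else (1,3),np.uint8))>0
    L=[]
    for t in np.linspace(0.12,.88,60):
        u,v=np.round(a+(b-a)*t).astype(int)
        for du in(-1,0,1):
            if er[v,u+du]: L.append(S[v,u+du])
    L=np.unique(np.array(L),axis=0)
    cam=sf(n,-np.array(P[n]["R"]).T@P[n]["t"]-0)
    k=np.polyfit(L[:,0],L[:,2],1);rs=L[:,2]-np.polyval(k,L[:,0]);g=abs(rs)<2.5*rs.std();k=np.polyfit(L[g,0],L[g,2],1)
    u,v=np.round(a).astype(int);B=np.median(S[v-1:v+2,u-1:u+2].reshape(-1,3),0)
    e=cam-B;e/=np.linalg.norm(e);Bc=B-8*e*0.93
    print(n,len(L),"slope ang",np.arctan(-k[0]).round(3),"intercept",k[1].round(1),"std",rs.std().round(1),"ball ctr",Bc.round(1),"ang",np.arctan2(Bc[2],-Bc[0]).round(3),"r",np.hypot(Bc[0],Bc[2]).round(1))
if __name__=="__main__":
    for s in"04":
        for n,sh in(("top",[-.3,-.4]),("scene",[-.1,-.5])):
            D=np.load(n+s+".npz");dfit(n,D["d"],D["p"],sh)
E
python3 dep.py
```

```text
top 62 slope ang 0.617 intercept 2.4 std 141.2 ball ctr [-104.1  141.9   74.2] ang 0.619 r 127.8
scene 124 slope ang 0.599 intercept 3.3 std 2.6 ball ctr [-104.3  142.3   73.4] ang 0.614 r 127.5
top 62 slope ang 0.626 intercept 2.5 std 2.2 ball ctr [-104.1  141.7   73.8] ang 0.617 r 127.6
scene 124 slope ang 0.597 intercept 3.2 std 42.0 ball ctr [-103.7  142.1   73.3] ang 0.615 r 127.0
```

The ball depth gives 0.615 in both cameras and the arm slope gives 0.60 to 0.625, so the target is about 0.612. Now I'll grasp the bar.

Run:
```python
from h import *
p=spt(-160,0);print(p)
R=pick_R([*p,200],SY)
ctrl.gripper_to(32)
ctrl.move_ptp([*p,200],R)
ctrl.move_l([*p,110],vel=150)
print(ctrl.move_l([*p,66],vel=60,threshold=6));ctrl.hold(.2);st()
for n in("scene",):
    a,d=optics.grab_frame(n);cv2.imwrite("pics/scene5.png",cv2.resize(a[100:240,285:425],None,fx=4.2,fy=4.2,interpolation=cv2.INTER_CUBIC)[:,:,::-1])
ctrl.gripper_to(0,force=60);ctrl.hold(.3);st()
```

```text
[443.57920805  64.10816494]
  ik [-0.05 -0.01  1.9  -0.    1.25 -0.18]
False
{'t': 24.7, 'eef_pos': [444.0, 64.1, 66.4], 'force': [0.4, -0.1, -0.1], 'grip_width': 32.1}
{'t': 25.4, 'eef_pos': [444.8, 64.2, 66.5], 'force': [5.2, 2.1, -0.8], 'grip_width': 10.1}
```

View pics/scene5.png

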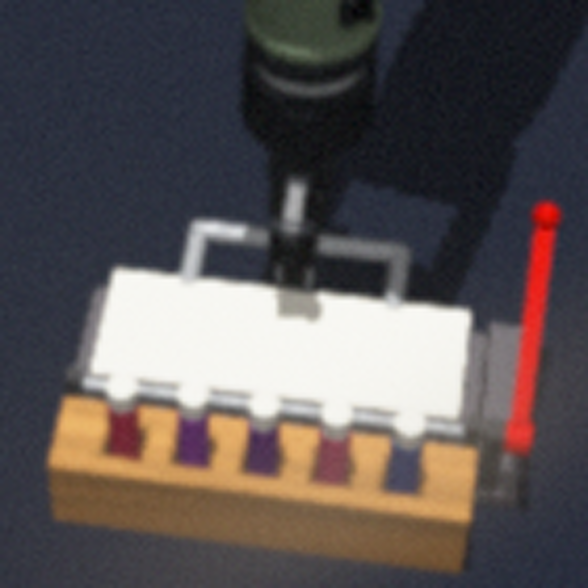

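The fingers are astride the bar at about (295,250) and have closed on it: width 10 mm, 5 N side force, which puts the bar about 1 mm further +x. Now I'll lift along the arc.

```bash
cat >> h.py <<'E'
def bar(phi,ox=1.0): 
    p=spt(-33+ox-127*np.cos(phi),0);return [*p,66+127*np.sin(phi)]
E
python3 - <<'E'
from h import *
for f in np.linspace(0,.612,8)[1:]:
    ctrl.move_l(bar(f),vel=60);st(("t","force"))
ctrl.hold(.4);s=st()
b=bar(.612);print(np.round(b,1))
d=np.array(s["eef_pos"])[:2]-spt(-32,0);x=-(d@[np.cos(SY),np.sin(SY)]);print("phi",np.arctan2(s["eef_pos"][2]-66,x))
for n in("scene","top"):
    a,d=optics.grab_frame(n);np.savez(n+"6.npz",p=a,d=d)
    r=(slice(100,240),slice(285,425)) if n=="scene" else (slice(165,270),slice(240,370))
    cv2.imwrite(f"pics/{n}6.png",cv2.resize(a[r],None,fx=4.2,fy=4.2,interpolation=cv2.INTER_CUBIC)[:,:,::-1])
E
```

```text
{'t': 25.7, 'force': [6.0, 1.3, -5.3]}
{'t': 26.0, 'force': [3.4, 1.7, -2.0]}
{'t': 26.4, 'force': [6.3, 0.7, -6.7]}
{'t': 26.7, 'force': [4.6, 0.1, -5.0]}
{'t': 27.0, 'force': [3.2, -0.8, -4.5]}
{'t': 27.4, 'force': [-1.1, -1.8, -1.1]}
{'t': 27.7, 'force': [-5.9, -2.9, 1.0]}
{'t': 28.1, 'eef_pos': [466.0, 67.0, 139.2], 'force': [-5.5, -1.1, 1.3], 'grip_width': 9.6}
[467.4  67.1 139. ]
phi 0.607149437723723
```

View pics/scene6.png

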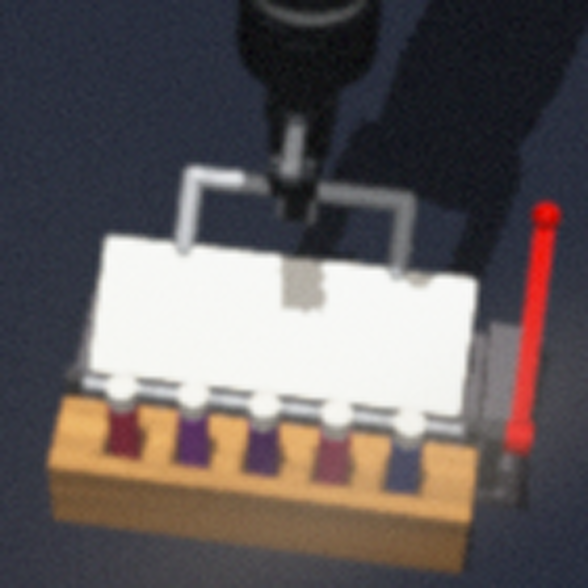

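View pics/top6.png

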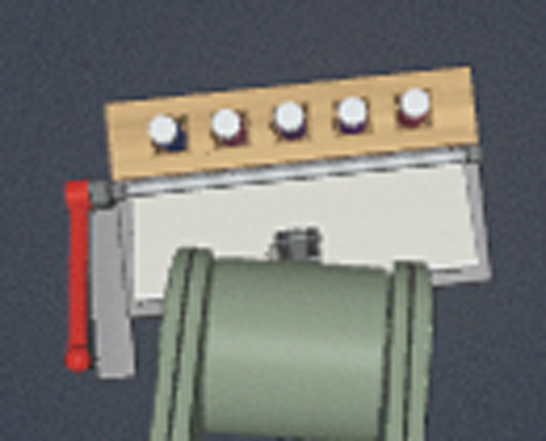

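Run:
```python
from dep import *
for n,sh in(("top",[-.3,-.4]),("scene",[-.1,-.5])):
    D=np.load(n+"6.npz")
    dfit(n,D["d"],D["p"],sh)
    S=sf(n,cloud(n,D["d"]));hsv=cv2.cvtColor(D["p"],cv2.COLOR_RGB2HSV)
    m=(abs(S[...,1])<95)&(S[...,2]>8)&(S[...,0]<-14)&(np.hypot(S[...,0],S[...,2])<82)&(hsv[...,1]<50)&(hsv[...,2]>100)&(S[...,2]<80)
    q=S[m];v=np.linalg.svd(q-q.mean(0),full_matrices=False)[2][2];res=(q-q.mean(0))@v;g=abs(res)<5
    q=q[g];v=np.linalg.svd(q-q.mean(0),full_matrices=False)[2][2];v*=np.sign(v[2]);print(n,"panel",len(q),v.round(3),"ang",np.arctan2(v[0],v[2]).round(3),"dist",(q.mean(0)@v).round(2))
```

```text
top 62 slope ang 0.601 intercept 4.1 std 2.2 ball ctr [-104.1  142.    73.4] ang 0.614 r 127.4
top panel 1058 [0.559 0.003 0.829] ang 0.593 dist 3.68
scene 123 slope ang 0.602 intercept 2.9 std 42.2 ball ctr [-105.8  142.4   72.7] ang 0.602 r 128.3
scene panel 1979 [0.56  0.    0.829] ang 0.594 dist 2.42
```

The panel plane reads 0.594 in both cameras, while the pointer averages about 0.608. I'll nudge the flap up slightly and re-measure.

Run:
```python
from dep import *
ctrl.move_l(bar(.626,.3),vel=30);ctrl.hold(.5);st(("t","eef_pos","force","grip_width","qvel"))
for n,sh in(("top",[-.3,-.4]),("scene",[-.1,-.5])):
  for k in range(3):
    p,d=optics.grab_frame(n)
    dfit(n,d,p,sh)
    S=sf(n,cloud(n,d));hsv=cv2.cvtColor(p,cv2.COLOR_RGB2HSV)
    m=(abs(S[...,1])<95)&(S[...,2]>8)&(S[...,0]<-14)&(np.hypot(S[...,0],S[...,2])<82)&(hsv[...,1]<50)&(hsv[...,2]>100)&(S[...,2]<80)
    q=S[m];v=np.linalg.svd(q-q.mean(0),full_matrices=False)[2][2];q=q[abs((q-q.mean(0))@v)<5];v=np.linalg.svd(q-q.mean(0),full_matrices=False)[2][2];v*=np.sign(v[2])
    print(n,"panel ang",np.arctan2(v[0],v[2]).round(3))
    if n=="scene":
        m=(((S[...,1]>25)&(S[...,1]<46))|((S[...,1]<-25)&(S[...,1]>-46)))&(abs(np.hypot(S[...,0],S[...,2])-127)<11)&(S[...,2]>45)&(S[...,2]<100)
        cam=sf(n,-np.array(P[n]["R"]).T@P[n]["t"]);q=S[m];e=cam-q.mean(0);e/=np.linalg.norm(e);b=q.mean(0)-5*e;print("  bar",len(q),b.round(1),"ang",np.arctan2(b[2],-b[0]).round(3))
np.savez("last.npz",p=p,d=d)
```

```text
{'t': 29.0, 'eef_pos': [466.8, 67.1, 140.4], 'force': [-4.8, -2.2, 1.4], 'grip_width': 9.9, 'qvel': [-0.0, 0.0, 0.0, -0.0, -0.0, 0.0]}
top 62 slope ang 0.612 intercept 2.8 std 2.1 ball ctr [-104.2  142.1   74.7] ang 0.622 r 128.2
top panel ang 0.609
top 62 slope ang 0.611 intercept 3.2 std 141.1 ball ctr [-104.2  142.3   71.2] ang 0.599 r 126.2
top panel ang 0.605
top 62 slope ang 0.607 intercept 3.6 std 2.2 ball ctr [-103.9  142.1   75. ] ang 0.625 r 128.1
top panel ang 0.608
scene 124 slope ang 0.611 intercept 2.4 std 2.5 ball ctr [-105.3  142.1   73. ] ang 0.606 r 128.2
scene panel ang 0.598
  bar 85 [-105.    -0.8   71.2] ang 0.595
scene 124 slope ang 0.599 intercept 3.3 std 2.6 ball ctr [-105.8  142.3   72.3] ang 0.6 r 128.1
scene panel ang 0.606
  bar 84 [-104.9   -0.4   71.4] ang 0.598
scene 124 slope ang 0.605 intercept 2.9 std 42.0 ball ctr [-105.2  142.1   73.4] ang 0.609 r 128.3
scene panel ang 0.604
  bar 86 [-104.8   -0.5   71.4] ang 0.598
```

The panel reads 0.605 and the pointer about 0.607. I'll take one last full look before handing in.

Run:
```python
from h import *
ctrl.hold(.3);st(("t","eef_pos","force","grip_width"))
p,d=optics.grab_frame("scene");cv2.imwrite("pics/final.png",p[:,:,::-1])
```

```text
{'t': 29.6, 'eef_pos': [466.8, 67.1, 140.4], 'force': [-4.9, -1.5, 0.6], 'grip_width': 10.2}
```

View pics/final.png

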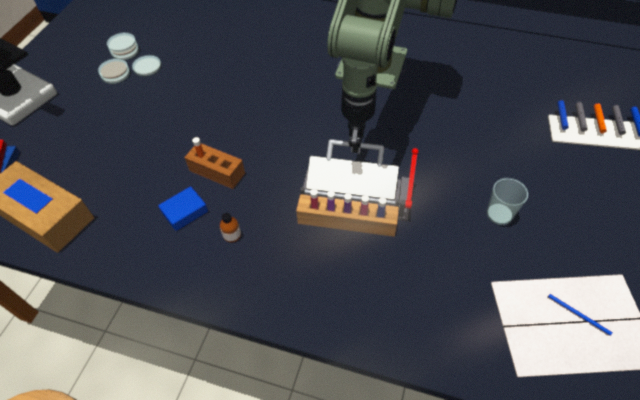

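The final view shows five tubes in the stand, from (314,200) to (382,208). The orange spare is still in the holder at (199,147), and the beaker, dropper and box are where they started. The flap is up in the gripper.

Run:
```python
from plant import ctrl
print(ctrl.finish_job())
```

```text
the job is handed in; nothing more can be done
None
```

I filled both empty pockets, lifted the flap to the pointer and handed the job in at about 29.6 s, with the gripper still holding the bar. No verdict was reported.

- **Tubes:** the pink spare went into pocket 3 and the purple one into pocket 1. I pressed each down until it met the pocket floor. In both views their caps stand within about 1 mm of their neighbours' height and 40 mm apart.
- **Left alone:** the original three tubes, the orange spare and the three other things on the bench show no movement in the last picture.
- **Flap:** after one small correction the panel reads 0.598–0.609 rad and the pointer 0.599–0.625 rad, averaging about 0.607. The arm is steady, with about 5 N of side force at the tool.
- **Disagreements:**
  - The two cameras differ by about 4 mm in y, so I used their mean and the relative distances, which agreed.
  - Pointer estimates by other methods ran from 0.585 to 0.67. The bar's own depth in the scene view gave 0.595–0.598, slightly below the panel. The flap angle may therefore be off by about 0.01–0.02 rad.

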